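# Tip the sorted deck fittings into the order bin and ring

## Task

Put every brass or bronze fitting that lies loose on the counter onto the tip-up tin tray, so that all of them lie on it together while it is down. Then raise the tray by its wooden bar and tip the whole load down the chute into the wooden bin, lower the tray flat again, and last of all press the bell push fully down and let it up, to call the storeman. Leave the rest of the stock on the counter where it stands.

Things in the scene. Friction and masses are not known exactly. Their poses are not given: they have to be found in the camera images.
- tray_floor (a point): middle of the upper face of the tin tray's floor, 110 mm above the counter when down. Axes: x to the open pouring edge (away from the robot, towards the bin), y left along that edge, z up out of the tray. Floor inside 180 mm (x) by 240 mm (y); thin walls 25 mm high at x = -90 mm and y = +-120 mm, none at x = +90 mm. Slippery tin, friction about 0.25. It lies on a fixed pine shelf of that outline.
- sill_top (a point): middle of the top edge of the fixed tin sill, 126 mm above the counter, 11 mm beyond the pouring edge of the lowered tray and parallel to it. It keeps things on the tray while that is down; as the tray tips its edge rises over the sill (from about 0.45 rad) and the pieces slide out over it onto the fixed chute, 75 mm long on plan, and down into the bin.
- tray_handle (a point): middle of the tray's lifting bar: round, dark wood, 14 mm thick, along the tray's y, about 95 mm clear between its two arms; 132 mm from the tray_floor point towards the robot (tray x = -132 mm), 12 mm above the floor's face; 31 mm free between bar and near wall. Pinched from above, fingers closing along tray x, the bar can turn between the fingers as the tray tips.
- tray (a joint): angle of the tip-up tray, rad: 0 = down flat, up to 0.9 = steeply tipped towards the bin. The hinge axis runs along tray y, 130 mm from the tray_floor point towards the bin, level with the floor's face: 262 mm from the bar and 12 mm lower than it. The tray weighs 0.55 kg and has no spring: it falls back to 0 if let go.
- sorter: the fixed sorter: pine shelf, chute and wooden bin in one. Origin on the counter under the middle of the lowered tray; x runs towards the bin, y left, z up. The bin's inner floor is 10 mm above the counter, its middle at x = 260 mm, y = 0; inside 162 mm (x) by 252 mm (y); walls 50 mm high on the chute side, 85 mm at the sides, 120 mm at the far side (above the counter).
- grate: brass scupper grate, a flat rectangular barred grating 90 x 50 x 14 mm, 0.25 kg; origin at the middle of its underside, x along its 90 mm length, z up. May be absent.
- swivel: brass spinnaker swivel, a round barrel (26 mm thick, 32 mm long) with a flat eye at each end, 90 mm long in all, 26 mm high, 0.22 kg; origin at the middle of its underside (under the barrel), x along its length. Grip it across the barrel. May be absent.
- bolt: tarnished hatch slide bolt on its brass slide track: track plate 100 x 36 x 12 mm with a 16 mm wide bolt and keepers on top, 26 mm high in all, 0.28 kg; origin at the middle of the plate's underside, x along its length. May be absent.
- ring_a: bronze cotter ring, 60 mm outer and 36 mm inner diameter, 14 mm high, 0.14 kg, lying flat; origin at the centre of its underside. May be absent.
- ring_b: bronze cotter ring, the same as ring_a. May be absent.
- bell_top (a point): middle of the top of the bell push: a white china button 36 mm across on a round dark wooden base 52 mm across and 12 mm high, top 19 mm above the counter, pressed straight down.
- bell (a joint): travel of the bell push, m: 0 = up, 0.007 = fully down (about 5 N); a spring raises it again.
- sounding_lead: bystander: dark grey conical lead weight, 60 mm across and 60 mm high; origin under its centre. Not a brass fitting, leave it.
- deadeye: bystander: dark wooden disc with three holes, 84 mm across and 36 mm high; leave it. The other stock (tin 100 mm high, jar, bottle 170 mm high, hammer, book) is too heavy to shift and stands beyond or beside the sorter, more than 0.75 m from the robot or left of the work.
Things that resemble listed ones, but are neither listed nor needed, are in the scene too. What is shaped like the bolt but black, purple or turquoise is not meant.

How it is judged (in metres and radians):
On the way, in this order (a step that is already met when the one before it is completed fails the run):
1. all the fittings present lie together on the lowered tray, let go (x of grate in the frame of tray_floor between -0.095 and 0.1 m and y of grate in the frame of tray_floor between -0.125 and 0.125 m and z of grate in the frame of tray_floor between -0.01 and 0.06 m and linear speed of each of grate, swivel, bolt, ring_a, ring_b below 0.05 m/s and contact force between the fingers and grate below 0.3 N and x of swivel in the frame of tray_floor between -0.095 and 0.1 m and y of swivel in the frame of tray_floor between -0.125 and 0.125 m and z of swivel in the frame of tray_floor between -0.01 and 0.06 m and contact force between the fingers and swivel below 0.3 N and x of bolt in the frame of tray_floor between -0.095 and 0.1 m and y of bolt in the frame of tray_floor between -0.125 and 0.125 m and z of bolt in the frame of tray_floor between -0.01 and 0.06 m and contact force between the fingers and bolt below 0.3 N and x of ring_a in the frame of tray_floor between -0.095 and 0.1 m and y of ring_a in the frame of tray_floor between -0.125 and 0.125 m and z of ring_a in the frame of tray_floor between -0.01 and 0.06 m and contact force between the fingers and ring_a below 0.3 N and x of ring_b in the frame of tray_floor between -0.095 and 0.1 m and y of ring_b in the frame of tray_floor between -0.125 and 0.125 m and z of ring_b in the frame of tray_floor between -0.01 and 0.06 m and contact force between the fingers and ring_b below 0.3 N and value of joint tray below 0.06 rad), for 0.2 s.
2. the tray is tipped up (more than 0.45 rad) (value of joint tray above 0.45 rad), for 0.2 s.
3. all the fittings are in the bin and the tray is down again (x of grate in the frame of sorter between 0.17 and 0.35 m and y of grate in the frame of sorter between -0.135 and 0.135 m and z of grate in the frame of sorter between 0 and 0.085 m and linear speed of each of grate, swivel, bolt, ring_a, ring_b below 0.05 m/s and contact force between the fingers and grate below 0.3 N and x of swivel in the frame of sorter between 0.17 and 0.35 m and y of swivel in the frame of sorter between -0.135 and 0.135 m and z of swivel in the frame of sorter between 0 and 0.085 m and contact force between the fingers and swivel below 0.3 N and x of bolt in the frame of sorter between 0.17 and 0.35 m and y of bolt in the frame of sorter between -0.135 and 0.135 m and z of bolt in the frame of sorter between 0 and 0.085 m and contact force between the fingers and bolt below 0.3 N and x of ring_a in the frame of sorter between 0.17 and 0.35 m and y of ring_a in the frame of sorter between -0.135 and 0.135 m and z of ring_a in the frame of sorter between 0 and 0.085 m and contact force between the fingers and ring_a below 0.3 N and x of ring_b in the frame of sorter between 0.17 and 0.35 m and y of ring_b in the frame of sorter between -0.135 and 0.135 m and z of ring_b in the frame of sorter between 0 and 0.085 m and contact force between the fingers and ring_b below 0.3 N and value of joint tray below 0.06 rad), for 0.2 s.
4. the bell push is pressed fully down (more than 6 of its 7 mm) (value of joint bell above 0.006 m), for 0.05 s.
At the end, for the whole second after the job is handed in: Every fitting present is at rest inside the wooden bin (its origin within the bin's walls and less than 85 mm above the counter), the tray is down (within 0.06 rad), and the bell push has been pressed after that and is up again (within 1.5 mm) (all of step 3 and value of joint bell below 0.0015 m); the robot touches nothing.
It fails at once if a bystander on the counter is moved more than 50 mm (distance of any of sounding_lead, deadeye from where it was at the start of the episode above 0.05 m).
Of grate, swivel, bolt, ring_a, ring_b only 3 to 5 are there at a start; the rules pass over those that are not, and their reading is None.
At some moment in a run one of grate, swivel, bolt, ring_a, ring_b may be knocked a few centimetres aside while the robot is not near it.
Once in a run the grip may slacken for a moment while it holds something.
It also fails if it takes over 210 s, if anything falls off the work surface, if the arm or the gripper's body presses on something with over 40 N, if the wrist force passes 120 N, or if a joint passes its speed limit or range.

## Robot

A 6-joint arm with a two-finger parallel gripper is mounted at the origin on the work surface. World frame = base frame: x ahead of the robot, y to its left, z up, the work surface at z = 0. Lengths are in mm, angles in rad, forces in N, time in s.
With the tool pointing down it reaches from about 300 to 950 mm from the base axis. Payload 3.1 kg.
Tool frame: the origin (TCP) lies between the finger pads; the fingertips stand 11 mm ahead of it and the grasp point (between the pads) lies 8 mm behind it; z points along the fingers, y is the line along which they close (so a half turn about z gives the same grasp; the last joint's range is limited). The gripper opens to 85 mm and grips with 20 to 120 N. Pads are 22 mm wide; open, the fingers measure 114 mm over their backs; the gripper's body (76 mm by 85 mm) begins 54 mm behind the grasp point. The pads swing forward as they close: fully open they stand 13 mm farther back than shut.
Start: joints at [-1.396, 0.308, 1.634, -0, 1.2, -0.07], TCP at [151.449, -606.379, 242.272] pointing down, gripper open.
Joint ranges: [-3.06, 3.06], [-0.79, 1.96], [0.05, 2.63], [-1.19, 4.34], [0.05, 2.64], [-2.94, 2.94]. Speed limits (rad/s): [2.79, 2.79, 3.14, 3.14, 3.14, 3.14].

## Interface

Orientations are given as a unit quaternion [x, y, z, w].
In Python, from bench import r gives the robot as it stands.
- The arm moves only by the tool jog_arm, never from a script. Its argument "increments" is text: rows parted by semicolons, each of 5 numbers parted by spaces: the shift along the tool's x, y, z in m, then the turn about the tool's z in rad, then the opening, from 0 (shut) to 1 (fully open). In form: x y z yaw jaw; .... A call has 1 to 20 rows; each row shifts and turns the commanded pose from where the row before left it, along the tool's axes as they then stand; what a row does not reach is not made up. A row lasts 1/12 s, in which the tool goes at most 41.7 mm and 7.16 degrees, less where a joint would pass 70% of its speed; a pose out of reach is approached as far as the arm can. A call is refused whole if a number of a shift passes 0.0417 or a number of a turn 0.125, either way. A call with a gripper value outside its range is refused whole. The fingers move at their own pace and stop on an object; "force" is the grip in N (left out, the last holds). Time passes only in rows, so rows that do not move let the fingers close. It gives the time, the measured TCP pose, the force, the opening and the grip force at its end, in the units of the state.
- r.observe(): the state, without advancing time (a new reading comes with each control period).
- r.capture(name): name is "scene" or "top" or "wrist"; returns (picture, depth): 384x512x3 uint8, blue, green, red; 384x512 float32, mm along the optical axis (not along the pixel's ray), 0 where there is no reading.
- r.get_calibration(name): a dict with "fx", "fy", "cx", "cy" (pixels), "origin" and "attitude" of the camera in the world; the wrist camera has in their place "mount" (4x4, takes a point from camera to tool coordinates, whose origin is the TCP and whose axes are the flange's). Camera axes: x right, y down, z forward; pixel columns grow to the right and rows downward; lengths in mm; the calibration is good to about 2 mm. A picture is of the moment at which its call begins: read the wrist's pose just before it. get_calibration takes no time and is no camera call.
- r.finish_job(): hands the job in; it is judged then, once.
The state is a dict: "time_s": time; "q": joint angles; "joint_vel": joint speeds; "joint_torque": joint torques, N m; "position": TCP position; "orientation": TCP orientation; "contact_force": force on the tool from outside, world axes, zero at the start; "ft_torque": the same for the moment, N m; "gripper_width": opening from 0.0 (shut) to 1.0 (fully open); "gripper_force": force on a finger pad.
Only numpy, scipy, OpenCV 4.12 (cv2) and the standard library are available. Lean on these libraries where they do the work, as an engineer would, in place of code of your own. Each camera call takes 0.05 s, during which the arm holds its last target. There are 200 camera calls.

## Working session

There is one attempt and no reset: what is moved stays moved. The work goes in short steps, Python scripts to look and compute and a tool call to move; the robot and the scene stay as the last step left them, time stands still between calls to the robot, and variables do not carry over. Pictures are saved under pics/ and viewed, at most 14 in all, crops included, and the job is handed in when it is done.

Besides the shell and the picture viewer there is one more tool, called after ">>>" as name(argument=value, ...) on one line, values as JSON. jog_arm: Moves the arm, as the interface text tells. Its arguments: {"type":"object","properties":{"increments":{"type":"string"},"force":{"type":"number"}},"required":["increments"]}

```bash
mkdir -p pics; ls; cat > h.py <<'E'
import numpy as np,cv2
from scipy.spatial.transform import Rotation as R
from bench import r
def cam(n):
    c=r.get_calibration(n)
    K=np.array([[c['fx'],0,c['cx']],[0,c['fy'],c['cy']],[0,0,1]])
    if 'mount' in c:
        s=r.observe();T=np.eye(4);T[:3,:3]=R.from_quat(s['orientation']).as_matrix();T[:3,3]=s['position']
        T=T@np.array(c['mount'])
        return K,T[:3,:3],T[:3,3]
    A=np.array(c['attitude']);A=R.from_quat(A).as_matrix() if A.size==4 else A.reshape(3,3)
    return K,A,np.array(c['origin'])
def onplane(C,uv,z):
    K,A,o=C;d=np.c_[np.atleast_2d(uv),np.ones(len(np.atleast_2d(uv)))]@np.linalg.inv(K).T@A.T
    return o+d*((z-o[2])/d[:,2])[:,None]
def cloud(C,dep):
    K,A,o=C;v,u=np.mgrid[:dep.shape[0],:dep.shape[1]]
    p=np.stack([(u-K[0,2])/K[0,0]*dep,(v-K[1,2])/K[1,1]*dep,dep],-1)
    return p@A.T+o
E
python3 - <<'E'
from h import *
print(r.observe())
for n in("scene","top","wrist"):
    print(n,r.get_calibration(n)); C=cam(n);p,d=r.capture(n);cv2.imwrite(f'pics/{n}0.png',p);np.savez(f'{n}0.npz',p=p,d=d,K=C[0],A=C[1],o=C[2])
p=cv2.imread('pics/top0.png');cv2.imwrite('pics/top0b.png',cv2.resize(p,(800,600)))
E
```

```text
pics
{'time_s': 0.0, 'q': array([-1.39571810e+00,  3.08992900e-01,  1.63518462e+00, -3.89025178e-05,
        1.19965499e+00, -6.96930341e-02]), 'joint_vel': array([-0.00107756, -0.00047789, -0.00045328, -0.00043585,  0.00136029,
       -0.00061785]), 'joint_torque': array([ 4.73348882e-04, -4.15250909e+01, -2.76667339e+01, -4.04388902e-05,
        1.01461558e-02,  3.64816103e-06]), 'position': array([ 151.28959837, -605.60796163,  241.05547474]), 'orientation': array([ 9.92518735e-01,  1.22087285e-01, -7.70785178e-05, -1.11742057e-03]), 'contact_force': array([-0.44344975, -0.40792505, -0.84980538]), 'ft_torque': array([ 0.01947812, -0.0509678 , -0.00567987]), 'gripper_force': 0.0, 'gripper_width': 0.9985089354152753}
scene {'fx': 383.71523912052754, 'fy': 383.71523912052754, 'cx': 257.4882954871122, 'cy': 191.9855952678717, 'origin': array([1088.34927323,  802.42562476,  951.81704612]), 'attitude': array([ 0.26797461,  0.8768106 , -0.38107461, -0.11905853])}
top {'fx': 385.1547689089084, 'fy': 385.1547689089084, 'cx': 253.58459172758117, 'cy': 193.96709597165042, 'origin': array([ 328.62775437,   34.83380228, 1251.37694514]), 'attitude': array([ 0.73638473, -0.66669015,  0.07808572, -0.0846427 ])}
wrist {'fx': 294.6942337365592, 'fy': 294.6942337365592, 'cx': 253.32498508230793, 'cy': 198.50120815088374, 'mount': array([[ 2.98685338e-04, -9.49693764e-01, -3.13179924e-01,
         8.03458679e+01],
       [ 9.99999769e-01,  9.22301411e-05,  6.74037072e-04,
        -2.16298928e-01],
       [-6.11244175e-04, -3.13180053e-01,  9.49693572e-01,
        -1.31288290e+02],
       [ 0.00000000e+00,  0.00000000e+00,  0.00000000e+00,
         1.00000000e+00]])}
```

View pics/top0b.png

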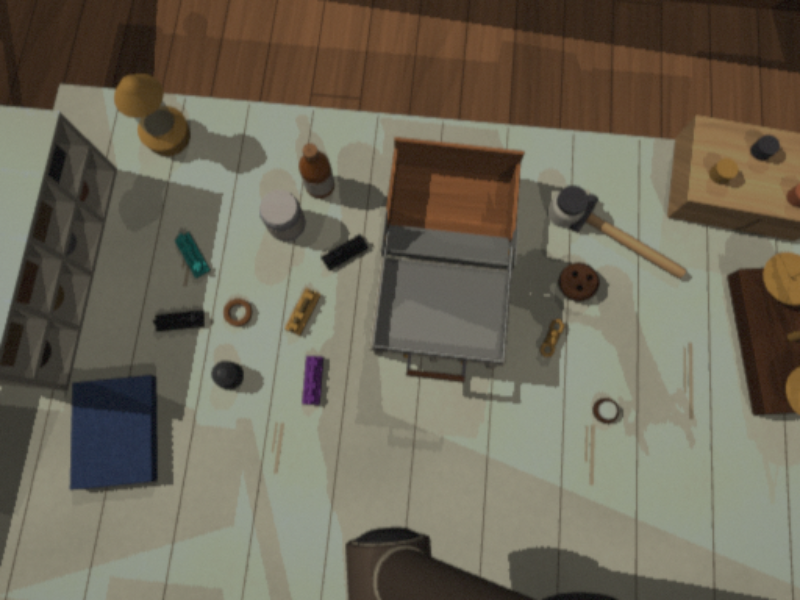

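View pics/scene0.png

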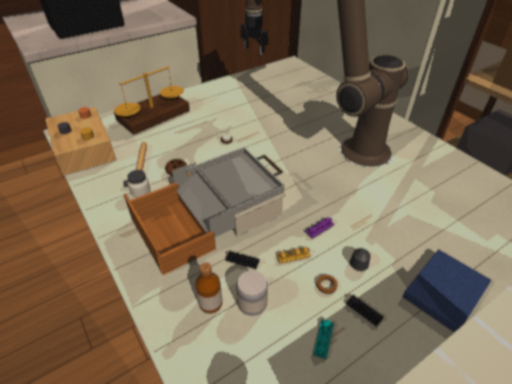

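The top view (800x600) shows a bronze ring at (238,312), a yellow bolt-like piece at (303,311), the swivel at (552,337), the bell at (607,411), the tray at (445,305) and the bar at (436,376). Next I'll crop these and measure them.

```bash
python3 - <<'E'
from h import *
z=np.load('top0.npz');p,d=z['p'],z['d'];C=(z['K'],z['A'],z['o'])
a=cv2.resize(p[170:250,130:230],None,fx=4,fy=4,interpolation=cv2.INTER_CUBIC);b=cv2.resize(p[190:290,330:420],None,fx=4,fy=4,interpolation=cv2.INTER_CUBIC)
im=np.zeros((400,770,3),np.uint8);im[:320,:400]=a;im[:400,405:765]=b;cv2.imwrite('pics/crop1.png',cv2.convertScaleAbs(im,alpha=1.5))
P=cloud(C,d)
hsv=cv2.cvtColor(p,cv2.COLOR_BGR2HSV)
def blob(c,rad,z,thr=(8,40),h0=6):
    u,v=np.array(c)*0.64
    vv,uu=np.mgrid[:384,:512]
    m=((np.hypot(uu-u,vv-v)<rad)&(P[...,2]>h0)&(d>0)).astype(np.uint8)
    n,l,s,ce=cv2.connectedComponentsWithStats(m)
    i=1+np.argmax(s[1:,4]);q=P[l==i];print(c,'n',s[i,4],'zmax',np.percentile(q[:,2],[5,50,95]).round(1))
    ys,xs=np.where(l==i);W=onplane(C,np.c_[xs,ys],z)[:,:2]
    rc=cv2.minAreaRect(W.astype(np.float32));print('   mean',W.mean(0).round(1),'rect',np.round(rc[0],1),np.round(rc[1],1),round(rc[2],1), 'axis',np.degrees(np.arctan2(*np.linalg.svd(W-W.mean(0),full_matrices=0)[2][0][::-1])).round(1))
for c,z in [((238,312),10),((303,311),18),((552,337),15),((607,411),14),((228,374),40),((579,281),30)]:
    try: blob(c,28,z)
    except Exception as e: print(c,e)
for n,c,z in [('bar',(436,376),120),('barL',(408,374),120),('barR',(464,379),120),('nearL',(375,350),135),('nearR',(504,361),135),('farR',(512,267),127),('farL',(383,256),127)]:
    print(n,onplane(C,np.array(c)*.64,z).round(1),P[int(c[1]*.64),int(c[0]*.64)].round(1))
E
```

```text
(238, 312) n 176 zmax [ 8.7 14.1 18.2]
   mean [569.4 394.9] rect [569.9 394.7] [59.  57.9] 18.0 axis -116.9
(303, 311) n 331 zmax [ 8.6 15.1 29. ]
   mean [582.  256.2] rect [581.2 254.6] [ 40.6 101.2] 70.3 axis 160.4
(552, 337) n 184 zmax [13.9 19.  27.1]
   mean [ 578.1 -267.7] rect [ 578.4 -267.8] [32.3 85.4] 74.3 axis 160.9
(607, 411) n 215 zmax [ 8.7 17.4 26.9]
   mean [ 440.3 -383.2] rect [ 440.  -383.5] [49.3 48.7] 48.6 axis -60.8
(228, 374) n 304 zmax [12.  49.6 60.5]
   mean [433.  385.4] rect [433.1 384.7] [66.5 55.9] 52.7 axis -107.6
(579, 281) n 523 zmax [21.  35.5 40.1]
   mean [ 700.7 -315.7] rect [ 700.8 -316.3] [82.2 86.3] 50.0 axis -49.3
bar [[460.9 -29.5 120. ]] [462.4 -29.1 123.1]
barL [[459.4  23.2 120. ]] [459.6  23.7 126.9]
barR [[460.5 -82.3 120. ]] [460.6 -78.3 130.4]
nearL [[496.2  89.  135. ]] [507.4  92.6  60.9]
nearR [[ 499.5 -152.5  135. ]] [ 503.9 -155.7  105.8]
farR [[ 686.  -158.7  127. ]] [ 693.4 -159.   112.1]
farL [[683.3  93.6 127. ]] [707.5  97.9  59.2]
```

View pics/crop1.png

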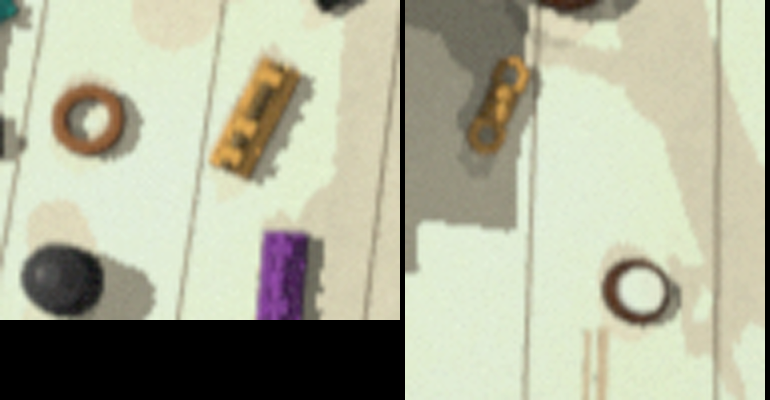

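Three fittings are in view: a ring at (570,395), a bolt at (581,255) and a swivel at (578,-268), the last two with axes at about -19°. The tray middle is near (593,-31). I'll move above the swivel, then check the area the arm was hiding.

>>> jog_arm(increments="0 0 0 0.1225 1; 0 0 0 0.1225 1; 0.0305 -0.0241 0 0 1; 0.0305 -0.0241 0 0 1; 0.0305 -0.0241 0 0 1; 0.0305 -0.0241 0 0 1; 0.0305 -0.0241 0 0 1; 0.0305 -0.0241 0 0 1; 0.0305 -0.0241 0 0 1; 0.0305 -0.0241 0 0 1; 0.0305 -0.0241 0 0 1; 0.0305 -0.0241 0 0 1; 0.0305 -0.0241 0 0 1; 0.0305 -0.0241 0 0 1; 0.0305 -0.0241 0 0 1; 0.0305 -0.0241 0 0 1", force=40)

```text
time_s: 1.48
position: [579.6, -267.5, 241.9]
orientation: [1.0, -0.0, -0.0, -0.0]
contact_force: [1.8, -0.8, 0.0]
gripper_width: 0.999
gripper_force: 0.0
```

```bash
python3 - <<'E'
from h import *
s=r.observe();print(s['time_s'],s['position'],s['orientation'],s['contact_force'])
C=cam('wrist');p,d=r.capture('wrist');q,_=r.capture('top')
np.savez('w1.npz',p=p,d=d,K=C[0],A=C[1],o=C[2])
cv2.imwrite('pics/j1.png',np.hstack([cv2.resize(p,(400,300)),cv2.resize(q,(400,300))]))
E
```

```text
1.4833 [ 579.58223455 -267.45570547  241.92466452] [ 9.99999956e-01 -1.79182543e-05 -2.80653552e-04 -9.27751452e-05] [ 1.76957089 -0.83729789  0.04268153]
```

View pics/j1.png

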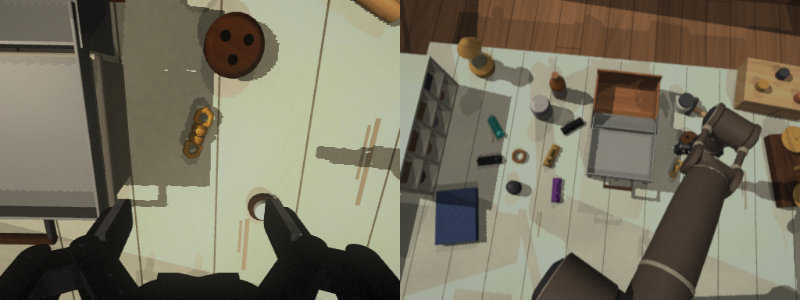

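No hidden fittings show up. The wrist view has the swivel at about (200,133) of 400x300. I'll measure it precisely with the wrist camera.

```bash
cat >> h.py <<'E'
def brass(p,C,z,near=None,rad=80,amin=60):
    """orange/brown saturated blobs -> world, rays on plane z"""
    h=cv2.cvtColor(p,cv2.COLOR_BGR2HSV)
    m=cv2.inRange(h,(5,110,45),(25,255,255));m=cv2.morphologyEx(m,cv2.MORPH_CLOSE,np.ones((7,7),np.uint8))
    n,l,s,c=cv2.connectedComponentsWithStats(m)
    for i in range(1,n):
        if s[i,4]<amin: continue
        ys,xs=np.where(l==i);W=onplane(C,np.c_[xs,ys],z)[:,:2]
        if near is not None and np.hypot(*(W.mean(0)-near))>rad: continue
        rc=cv2.minAreaRect(W.astype(np.float32));v=np.linalg.svd(W-W.mean(0),full_matrices=0)[2][0]
        print('px',c[i].round(),'n',s[i,4],'mean',W.mean(0).round(1),'rect',np.round(rc[0],1),np.round(rc[1],1),'ang',np.degrees(np.arctan(v[1]/v[0])).round(1))
E
python3 - <<'E'
from h import *
z=np.load('w1.npz');brass(z['p'],(z['K'],z['A'],z['o']),13,(578,-268))
z=np.load('top0.npz')
for a,zz in [((570,395),10),((581,255),15),((578,-268),13)]: brass(z['p'],(z['K'],z['A'],z['o']),zz,a,80,30)
E
```

```text
px [253. 169.] n 1295 mean [ 579.1 -267.5] rect [ 577.5 -266.9] [30.4 88. ] ang -19.5
px [152. 200.] n 146 mean [566.5 393. ] rect [567.3 392.9] [50.6 53.6] ang 68.7
px [193. 199.] n 305 mean [581.5 256.2] rect [582.2 256.3] [34.5 95.2] ang -19.6
px [353. 216.] n 186 mean [ 578.2 -269.3] rect [ 579.  -269.5] [26.1 84.7] ang -20.0
```

>>> jog_arm(increments="0 0 0.036 0.115 1; 0 0 0.036 0.115 1; 0 0 0.036 0.11 1; 0 0 0.036 0 1; 0 0 0.036 0 0.8; 0 0 0.03 0 0.7; 0 0 0.015 0 0.7; 0 0 0.004 0 0.7; 0 0 0 0 0.7; 0 0 0 0 0; 0 0 0 0 0; 0 0 0 0 0; 0 0 0 0 0; 0 0 0 0 0; 0 0 0 0 0; 0 0 0 0 0", force=60)

```text
time_s: 2.92
position: [580.8, -270.2, 16.3]
orientation: [0.986, -0.169, 0.003, 0.001]
contact_force: [-0.7, 1.3, 6.4]
gripper_width: 0.289
gripper_force: 61.1
```

>>> jog_arm(increments="0 0 -0.01 0 0; 0 0 -0.03 0 0; 0 0 -0.036 0 0; 0 0 -0.036 0 0; 0 0 -0.036 0 0; 0 0 -0.03 0 0; 0 0 0 -0.115 0; 0 0 0 -0.115 0; 0 0 0 -0.11 0; 0 -0.03 0 0 0; 0 -0.03 0 0 0; 0 -0.03 0 0 0; 0 -0.03 0 0 0; 0 -0.03 0 0 0; 0 -0.02 0 0 0; 0 0 0 0 0")

```text
time_s: 4.25
position: [577.2, -94.7, 191.0]
orientation: [1.0, 0.002, -0.001, -0.001]
contact_force: [-0.6, 0.6, -2.8]
gripper_width: 0.289
gripper_force: 60.2
```

>>> jog_arm(increments="0 0.004 0.03 0 0; 0 0 0.02 0 0; 0 0 0.01 0 0; 0 0 0.003 0 0; 0 0 0 0 0; 0 0 0 0 0.4; 0 0 0 0 0.5; 0 0 0 0 0.6; 0 0 0 0 0.6; 0 0 -0.02 0 0.6; 0 0 -0.035 0 0.6; 0 0 -0.035 0 0.7; 0 0 -0.035 0 1")

```text
time_s: 5.33
position: [578.3, -103.0, 254.9]
orientation: [1.0, -0.0, -0.0, -0.0]
contact_force: [0.8, 0.1, -0.4]
gripper_width: 0.826
gripper_force: 0.0
```

>>> jog_arm(increments="0 -0.0327 0 0 1; 0 -0.0327 0 0 1; 0 -0.0327 0 0 1; 0 -0.0327 0 0 1; 0 -0.0327 0 0 1; 0 -0.0327 0 0 1; 0 -0.0327 0 0 1; 0 -0.0327 0 0 1; 0 -0.0327 0 0 1; 0 -0.0327 0 0 1; 0 -0.0327 0 0 1; 0 0 0 0 1; 0 0 0 0 1")

```text
time_s: 6.42
position: [578.5, 258.4, 253.8]
orientation: [1.0, 0.002, 0.0, 0.0]
contact_force: [0.0, -0.4, 1.0]
gripper_width: 0.997
gripper_force: 0.0
```

```bash
python3 - <<'E'
from h import *
s=r.observe();print(s['time_s'],s['position'])
C=cam('wrist');p,d=r.capture('wrist')
for z in(12,):brass(p,C,z)
C=cam('top');q,_=r.capture('top');print('top');brass(q,C,110,(590,-31),130,30)
cv2.imwrite('pics/j2.png',np.hstack([cv2.resize(p,(400,300)),cv2.resize(q,(400,300))]))
E
```

```text
6.4167 [578.48152149 258.36651049 253.76837509]
px [253. 162.] n 2168 mean [585.2 258.4] rect [581.9 259.5] [ 35.8 104.2] ang -19.1
px [148. 174.] n 1019 mean [568.9 395.2] rect [568.  395.7] [58.2 58.7] ang -25.7
px [492. 300.] n 294 mean [ 376.6 -101.3] rect [377.5 -99.6] [16.  64.3] ang 88.5
top
px [307. 205.] n 230 mean [ 578.2 -106.7] rect [ 578.3 -105.8] [29.5 87.2] ang 0.7
px [279. 240.] n 90 mean [464.1 -29. ] rect [464.3 -28.3] [104.2   7.9] ang 89.5
```

View pics/j2.png

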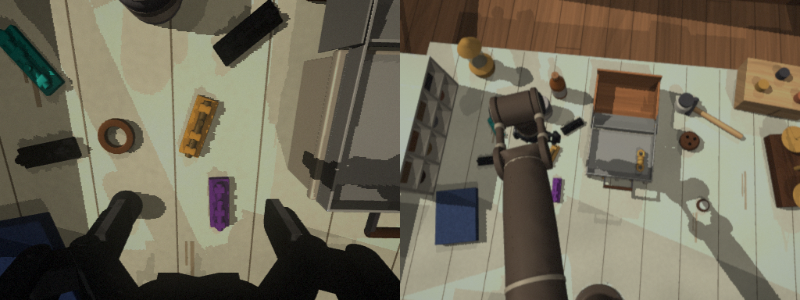

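>>> jog_arm(increments="0.003 0 0.036 0.11 1; 0 0 0.036 0.11 1; 0 0 0.036 0.115 1; 0 0 0.036 0 1; 0 0 0.036 0 0.8; 0 0 0.03 0 0.75; 0 0 0.02 0 0.75; 0 0 0.01 0 0.75; 0 0 0.002 0 0.75; 0 0 0 0 0.75; 0 0 0 0 0.7")

```text
time_s: 7.43
position: [583.4, 256.6, 13.1]
orientation: [0.986, -0.167, 0.001, -0.001]
contact_force: [0.3, 1.5, 0.1]
gripper_width: 0.7
gripper_force: 0.0
```

>>> jog_arm(increments="0 0 0.002 0 0.6; 0 0 0 0 0; 0 0 0 0 0; 0 0 0 0 0; 0 0 0 0 0; 0 0 0 0 0; 0 0 0 0 0; 0 0 -0.01 0 0; 0 0 -0.02 0 0; 0 0 -0.036 0 0; 0 0 -0.036 0 0; 0 0 -0.036 0 0; 0 0 -0.036 0 0; 0 0 -0.01 0 0; 0 0 0 0 0", force=70)

```text
time_s: 8.68
position: [584.0, 257.5, 197.5]
orientation: [0.986, -0.167, 0.004, -0.002]
contact_force: [0.5, -0.0, -4.3]
gripper_width: 0.397
gripper_force: 70.7
```

>>> jog_arm(increments="0 0 0 -0.11 0; 0 0 0 -0.11 0; 0 0 0 -0.115 0; 0 0.03 0 0 0; 0 0.03 0 0 0; 0 0.03 0 0 0; 0 0.03 0 0 0; 0 0.03 0 0 0; 0 0.03 0 0 0; 0 0.03 0 0 0; 0 0.03 0 0 0; 0 0.03 0 0 0; 0 0.01 0 0 0; 0 0 0 0 0; 0 0 0 0 0")

```text
time_s: 9.93
position: [579.6, -23.4, 190.4]
orientation: [1.0, -0.001, -0.003, -0.001]
contact_force: [0.8, 0.1, -2.8]
gripper_width: 0.399
gripper_force: 70.9
```

>>> jog_arm(increments="0 0 0.03 0 0; 0 0 0.02 0 0; 0 0 0.01 0 0; 0 0 0.005 0 0; 0 0 0 0 0; 0 0 0 0 0")

```text
time_s: 10.43
position: [582.0, -22.7, 128.6]
orientation: [1.0, 0.0, 0.0, -0.0]
contact_force: [0.6, 0.0, -3.3]
gripper_width: 0.397
gripper_force: 70.8
```

Next: lower 6 mm more, release, rise and travel to the ring.

>>> jog_arm(increments="0 0 0.004 0 0; 0 0 0.002 0 0; 0 0 0 0 0; 0 0 0 0 0.45; 0 0 0 0 0.55; 0 0 0 0 0.65; 0 0 0 0 0.65; 0 0 -0.02 0 0.65; 0 0 -0.036 0 0.65; 0 0 -0.036 0 0.7; 0 0 -0.036 0 1; 0 0 0 0 1")

```text
time_s: 11.43
position: [587.2, -24.0, 260.0]
orientation: [1.0, -0.0, 0.008, 0.001]
contact_force: [1.5, -0.5, 1.1]
gripper_width: 0.953
gripper_force: 0.0
```

>>> jog_arm(increments="0 -0.035 0 0 1; 0 -0.035 0 0 1; 0 -0.035 0 0 1; 0 -0.035 0 0 1; 0 -0.035 0 0 1; 0 -0.035 0 0 1; 0 -0.035 0 0 1; 0 -0.035 0 0 1; 0 -0.035 0 0 1; 0 -0.035 0 0 1; 0 -0.035 0 0 1; 0 -0.033 0 0 1; -0.013 0 0 0 1; 0 0 0 0 1")

```text
time_s: 12.6
position: [566.6, 396.9, 249.5]
orientation: [1.0, 0.002, -0.001, 0.0]
contact_force: [0.0, -0.2, -0.8]
gripper_width: 0.998
gripper_force: 0.0
```

```bash
python3 - <<'E'
from h import *
s=r.observe();print(s['time_s'],s['position'])
C=cam('wrist');p,d=r.capture('wrist')
for z in(10,):brass(p,C,z,(570,395),120)
C=cam('top');q,_=r.capture('top');print('top');brass(q,C,110,(590,-31),140,30)
cv2.imwrite('pics/j3.png',np.hstack([cv2.resize(p,(400,300)),cv2.resize(q,(400,300))]))
E
```

```text
12.6 [566.56562515 396.90508076 249.48677617]
px [254. 166.] n 1124 mean [568.  395.8] rect [567.5 395.5] [58.9 59.1] ang 15.1
top
px [281. 201.] n 375 mean [582.1 -25. ] rect [582.7 -25.1] [35.5 98.3] ang 0.0
px [308. 205.] n 233 mean [ 577.7 -107. ] rect [ 578.3 -106.8] [87.2 30.1] ang 1.5
```

View pics/j3.png

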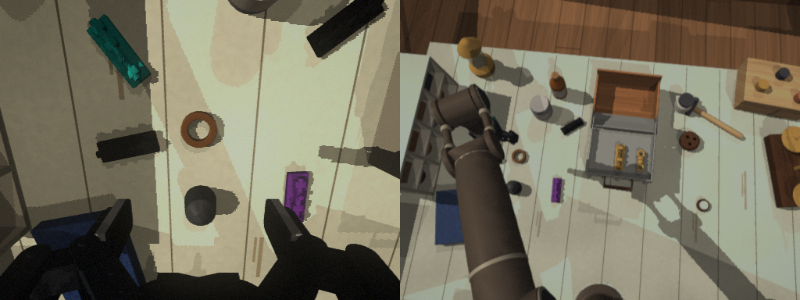

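>>> jog_arm(increments="0.001 0.001 0.036 0.11 0.95; 0 0 0.036 0.11 0.9; 0 0 0.036 0.11 0.9; 0 0 0.036 0.11 0.9; 0 0 0.036 0.11 0.9; 0 0 0.03 0 0.9; 0 0 0.018 0 0.9; 0 0 0.008 0 0.9; 0 0 0 0 0.9; 0 0 0 0 0.9")

```text
time_s: 13.53
position: [570.9, 393.1, 15.1]
orientation: [0.962, -0.272, 0.001, -0.0]
contact_force: [-0.2, 1.0, -0.1]
gripper_width: 0.9
gripper_force: 0.0
```

>>> jog_arm(increments="-0.003 0 0.004 0 0.9; 0 0 0.003 0 0.9; 0 0 0 0 0.85; 0 0 0 0 0; 0 0 0 0 0; 0 0 0 0 0; 0 0 0 0 0; 0 0 0 0 0; 0 0 0 0 0; 0 0 -0.005 0 0; 0 0 -0.015 0 0; 0 0 -0.03 0 0; 0 0 -0.036 0 0; 0 0 -0.036 0 0; 0 0 -0.036 0 0; 0 0 -0.03 0 0; 0 0 0 0 0; 0 0 0 0 0")

```text
time_s: 15.03
position: [568.6, 396.1, 199.2]
orientation: [0.962, -0.272, 0.002, -0.002]
contact_force: [-0.2, 0.6, -1.0]
gripper_width: 0.658
gripper_force: 77.0
```

>>> jog_arm(increments="0.0185 0.0264 0 0 0; 0.0185 0.0264 0 0 0; 0.0185 0.0264 0 0 0; 0.0185 0.0264 0 0 0; 0.0185 0.0264 0 0 0; 0.0185 0.0264 0 0 0; 0.0185 0.0264 0 0 0; 0.0185 0.0264 0 0 0; 0.0185 0.0264 0 0 0; 0.0185 0.0264 0 0 0; 0.0185 0.0264 0 0 0; 0 0 0 0.12 0; 0 0 0 0.12 0; 0 0 0 0.12 0; 0 0 0 0.12 0; 0 0 0 0.12 0; 0 0 0 0 0; 0 0 0 0 0")

```text
time_s: 16.53
position: [587.0, 41.2, 193.2]
orientation: [0.84, -0.543, -0.002, 0.001]
contact_force: [-0.6, 0.2, -1.3]
gripper_width: 0.668
gripper_force: 77.0
```

>>> jog_arm(increments="0 0 0.03 0 0; 0 0 0.02 0 0; 0 0 0.012 0 0; 0 0 0.006 0 0; 0 0 0 0 0; 0 0 0 0 0")

```text
time_s: 17.03
position: [588.9, 41.3, 127.4]
orientation: [0.839, -0.544, 0.0, 0.0]
contact_force: [-0.0, 0.5, -1.1]
gripper_width: 0.668
gripper_force: 76.9
```

>>> jog_arm(increments="0 0 0.004 0 0; 0 0 0.003 0 0; 0 0 0 0 0; 0 0 0 0 0.75; 0 0 0 0 0.85; 0 0 0 0 0.85; 0 0 -0.02 0 0.85; 0 0 -0.036 0 0.85; 0 0 -0.036 0 0.9; 0 0 -0.036 -0.12 0.9; 0 0 0 -0.12 0.9; 0 0 0 -0.12 0.9; 0 0 0 -0.12 0.9; 0 0 0 -0.12 0.9; 0 0 0 -0.12 0.9; 0 0 0 -0.12 0.9; 0 0 0 -0.12 0.9; 0 0 0 -0.12 0.9; 0 0 0 -0.12 0.9; 0 0 0 -0.12 0.9")

```text
time_s: 18.7
position: [588.9, 41.3, 248.7]
orientation: [0.996, 0.088, 0.0, 0.0]
contact_force: [-0.3, 0.2, 0.5]
gripper_width: 0.897
gripper_force: 0.0
```

>>> jog_arm(increments="0 0 0 -0.12 0.9; 0 0 0 -0.12 0.9; 0 0 0 -0.12 0.9; 0 0 0 -0.12 0.9; 0 0 0 -0.12 0.9; 0 0 0 -0.12 0.9; 0 0 0 -0.12 0.9; 0 0 0 -0.12 0.9; 0 0 0 -0.12 0.9; 0 0 0 -0.12 0.9; 0 0 0 -0.12 0.9; 0 0 0 -0.08 0.9; 0 0 0 0 0.5; 0 0 0 0 0.5")

```text
time_s: 19.87
position: [588.9, 41.3, 248.6]
orientation: [0.708, 0.706, 0.0, 0.0]
contact_force: [-1.0, 0.5, -0.2]
gripper_width: 0.638
gripper_force: 0.0
```

```bash
python3 - <<'E'
from h import *
s=r.observe();print(s['time_s'],s['position'],s['orientation'],s['q'].round(2))
C=cam('wrist');p,d=r.capture('wrist')
C=cam('top');q,_=r.capture('top');print('top');brass(q,C,110,(590,-31),160,30)
q,_=r.capture('scene')
cv2.imwrite('pics/j4.png',np.hstack([cv2.resize(p,(400,300)),cv2.resize(q,(400,300))]))
E
```

```text
19.8667 [588.85395233  41.27214063 248.63268896] [7.08203776e-01 7.06008016e-01 2.16228118e-04 2.13786345e-04] [-0.    0.24  1.71  0.    1.19 -0.  ]
top
px [275. 192.] n 85 mean [608.9  -4.8] rect [614.1   1.1] [44.3 39.5] ang -56.8
px [308. 205.] n 232 mean [ 577.2 -106.9] rect [ 578.1 -105.3] [86.7 30.1] ang 1.3
px [289. 241.] n 37 mean [463.3 -59.3] rect [463.5 -59.6] [41.9  7.4] ang 89.0
```

View pics/j4.png

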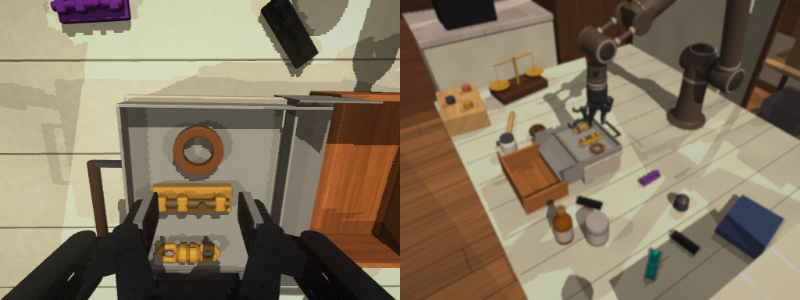

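All three fittings (ring, bolt, swivel) lie on the tray, and no other brass is on the counter. I'll go above the bar and measure it.

>>> jog_arm(increments="-0.014 -0.0254 0 0 0.45; -0.014 -0.0254 0 0 0.45; -0.014 -0.0254 0 0 0.45; -0.014 -0.0254 0 0 0.45; -0.014 -0.0254 0 0 0.45; 0 0 0 0 0.45; 0 0 0 0 0.45")

```text
time_s: 20.6
position: [460.9, -29.0, 248.5]
orientation: [0.708, 0.706, 0.0, 0.0]
contact_force: [-0.5, -0.4, -0.2]
gripper_width: 0.453
gripper_force: 0.0
```

```bash
python3 - <<'E'
from h import *
s=r.observe();print(s['time_s'],s['position'],s['orientation'])
C=cam('wrist');p,d=r.capture('wrist');P=cloud(C,d)
m=(P[...,2]>112)&(P[...,2]<135)&(P[...,0]>445)&(P[...,0]<480)&(abs(P[...,1]+29)<50)&(d>0)
print(m.sum())
for y in range(-70,30,10):
    k=m&(abs(P[...,1]-y)<5)
    if k.sum()>5: print(y,k.sum(),np.percentile(P[k][:,0],[2,50,98]).round(1),P[k][:,2].max().round(1))
cv2.imwrite('pics/w5.png',p)
E
```

```text
20.6 [460.94346821 -29.0118736  248.45405339] [7.08322320e-01 7.05889030e-01 3.25526399e-04 2.48285237e-04]
1710
-70 207 [454.8 464.3 479. ] 129.9
-60 141 [454.9 461.5 468.1] 129.9
-50 146 [454.9 461.5 468. ] 129.8
-40 156 [456.  462.4 469. ] 129.8
-30 153 [456.1 462.4 468.9] 129.9
-20 160 [456.2 462.5 468.8] 130.7
-10 170 [456.3 462.5 469.7] 129.9
0 179 [456.3 463.3 469.6] 129.9
10 187 [456.4 463.3 469.5] 130.2
20 112 [456.5 462.5 469.4] 129.4
```

View pics/w5.png

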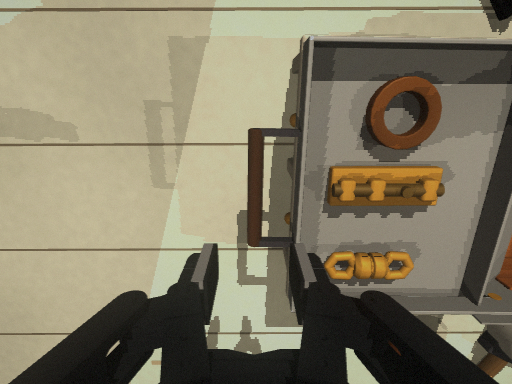

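>>> jog_arm(increments="0 0.0015 0.036 0 0.42; 0 0 0.036 0 0.42; 0 0 0.03 0 0.42; 0 0 0.02 0 0.42; 0 0 0.01 0 0.42; 0 0 0 0 0.42; 0 0 0 0 0; 0 0 0 0 0; 0 0 0 0 0; 0 0 0 0 0; 0 0 0 0 0; 0 0 0 0 0", force=60)

```text
time_s: 21.65
position: [462.4, -28.5, 117.4]
orientation: [0.708, 0.707, -0.001, -0.001]
contact_force: [-4.5, -0.1, 2.5]
gripper_width: 0.137
gripper_force: 58.6
```

>>> jog_arm(increments="0 0.0004 -0.0065 0 0; 0 0.0005 -0.0066 0 0; 0 0.0016 -0.013 0 0; 0 0.0022 -0.0129 0 0; 0 0.0029 -0.0128 0 0; 0 0.0035 -0.0126 0 0; 0 0.0041 -0.0124 0 0; 0 0.0047 -0.0122 0 0; 0 0.0053 -0.012 0 0; 0 0 0 0 0; 0 0 0 0 0")

```text
time_s: 22.57
position: [486.1, -28.9, 217.6]
orientation: [0.707, 0.707, -0.002, -0.002]
contact_force: [-4.9, -1.9, -5.3]
gripper_width: 0.136
gripper_force: 58.7
```

Tracking the arc well. Continuing to about 0.8.

>>> jog_arm(increments="0 0.006 -0.0117 0 0; 0 0.0065 -0.0114 0 0; 0 0.0071 -0.011 0 0; 0 0.0076 -0.0107 0 0; 0 0.0081 -0.0103 0 0; 0 0.0087 -0.0098 0 0; 0 0.0091 -0.0094 0 0; 0 0.0096 -0.0089 0 0; 0 0 0 0 0; 0 0 0 0 0; 0 0 0 0 0; 0 0 0 0 0; 0 0 0 0 0; 0 0 0 0 0; 0 0 0 0 0; 0 0 0 0 0")

```text
time_s: 23.9
position: [548.1, -30.1, 304.6]
orientation: [0.708, 0.707, -0.003, -0.001]
contact_force: [-14.4, -2.7, 11.0]
gripper_width: 0.135
gripper_force: 59.0
```

```bash
python3 - <<'E'
from h import *
s=r.observe();print(s['time_s'],s['position'],s['contact_force'])
p,d=r.capture('wrist')
q,_=r.capture('scene')
cv2.imwrite('pics/j6.png',np.hstack([cv2.resize(p,(400,300)),cv2.resize(q[130:330,80:340],(400,300))]))
E
```

```text
23.9 [548.08140982 -30.09780859 304.6049169 ] [-14.39489839  -2.73993681  10.98364249]
```

View pics/j6.png

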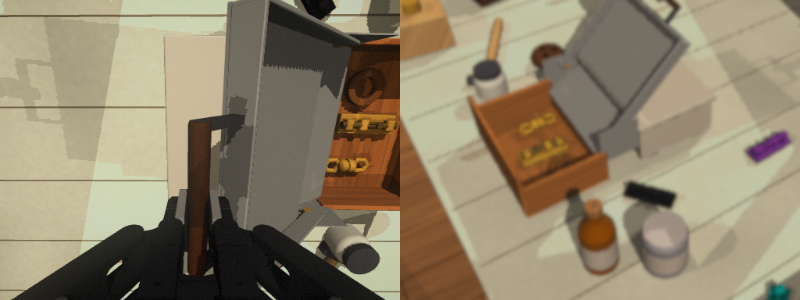

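All three pieces are in the bin: in the wrist view, the ring is at (370,90), the bolt at (367,125) and the swivel at (350,165). Now I'll lower the tray along the same arc.

>>> jog_arm(increments="0 -0.0096 0.0089 0 0; 0 -0.0091 0.0094 0 0; 0 -0.0087 0.0098 0 0; 0 -0.0081 0.0103 0 0; 0 -0.0076 0.0107 0 0; 0 -0.0071 0.011 0 0; 0 -0.0065 0.0114 0 0; 0 -0.006 0.0117 0 0; 0 0 0 0 0; 0 0 0 0 0")

```text
time_s: 24.83
position: [486.2, -28.9, 218.0]
orientation: [0.708, 0.707, -0.002, -0.001]
contact_force: [-8.6, -0.4, 3.2]
gripper_width: 0.139
gripper_force: 61.4
```

>>> jog_arm(increments="0 -0.0053 0.012 0 0; 0 -0.0047 0.0122 0 0; 0 -0.0041 0.0124 0 0; 0 -0.0035 0.0126 0 0; 0 -0.0029 0.0128 0 0; 0 -0.0022 0.0129 0 0; 0 -0.0016 0.013 0 0; 0 -0.0005 0.0066 0 0; 0 -0.0004 0.0045 0 0; 0 0 0 0 0; 0 0 0 0 0")

```text
time_s: 25.75
position: [462.4, -28.5, 118.4]
orientation: [0.707, 0.707, -0.001, -0.001]
contact_force: [-4.9, -0.0, -2.7]
gripper_width: 0.138
gripper_force: 65.5
```

>>> jog_arm(increments="0 0 0.001 0 0; 0 0 0 0 0; 0 0 0 0 0.3; 0 0 0 0 0.42; 0 0 0 0 0.42; 0 0 0 0 0.42; 0 0 -0.02 0 0.42; 0 0 -0.036 0 0.42; 0 0 -0.036 0 0.42; 0 0 -0.03 0 0.2; 0 0 0 0 0; 0 0 0 0 0")

```text
time_s: 26.75
position: [465.8, -29.0, 242.6]
orientation: [0.707, 0.707, 0.002, 0.003]
contact_force: [0.0, -0.2, -0.8]
gripper_width: 0.009
gripper_force: 0.0
```

>>> jog_arm(increments="-0.0354 -0.0022 0 0 0; -0.0354 -0.0022 0 0 0; -0.0354 -0.0022 0 0 0; -0.0354 -0.0022 0 0 0; -0.0354 -0.0022 0 0 0; -0.0354 -0.0022 0 0 0; -0.0354 -0.0022 0 0 0; -0.0354 -0.0022 0 0 0; -0.0354 -0.0022 0 0 0; -0.0354 -0.0022 0 0 0; 0 0 0 0 0; 0 0 0 0 0")

```text
time_s: 27.75
position: [439.8, -383.8, 237.3]
orientation: [0.709, 0.706, 0.0, -0.001]
contact_force: [0.7, 0.3, 0.7]
gripper_width: -0.002
gripper_force: 0.0
```

```bash
python3 - <<'E'
from h import *
s=r.observe();print(s['time_s'],s['position'],s['gripper_width'])
C=cam('wrist');p,d=r.capture('wrist');P=cloud(C,d)
m=(np.hypot(P[...,0]-440,P[...,1]+383)<45)&(P[...,2]>5)&(P[...,2]<28)&(d>0)
ys,xs=np.where(m);print(m.sum(),cv2.minEnclosingCircle(P[m][:,:2].astype(np.float32)),P[m].mean(0))
m2=m&(P[...,2]>15.5);print(m2.sum(),cv2.minEnclosingCircle(P[m2][:,:2].astype(np.float32)))
C=cam('top');q,d=r.capture('top');P=cloud(C,d);print('tray z',[np.median(P[...,2][(abs(P[...,0]-x)<12)&(abs(P[...,1]+80)<40)]).round(1) for x in (520,560,600,650)])
q2,_=r.capture('scene')
cv2.imwrite('pics/j7.png',np.hstack([cv2.resize(p,(400,300)),cv2.resize(q[80:230,200:400],(400,300))]))
E
```

```text
27.75 [ 439.78404966 -383.77932917  237.27026583] -0.0020821456800100974
1338 ((440.03912353515625, -383.5537414550781), 25.89323616027832) [ 439.95115781 -381.34751071   16.97395168]
672 ((439.90777587890625, -383.32550048828125), 17.76204490661621)
tray z [np.float64(110.5), np.float64(110.6), np.float64(110.8), np.float64(111.1)]
```

View pics/j7.png

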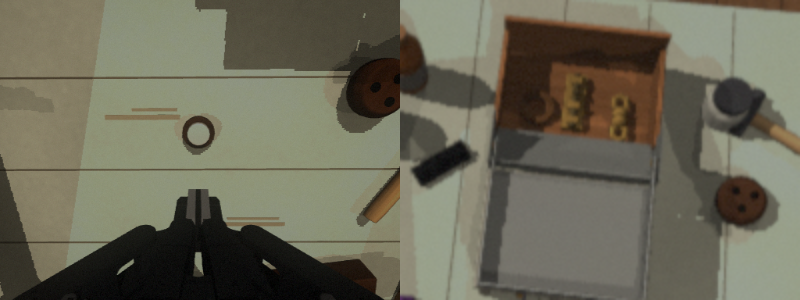

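The tray is empty and down, and all three fittings are in the bin. The bell is at (440,-383.5), directly under the tool.

>>> jog_arm(increments="0 0 0.036 0 0; 0 0 0.036 0 0; 0 0 0.036 0 0; 0 0 0.036 0 0; 0 0 0.03 0 0; 0 0 0.02 0 0; 0 0 0.008 0 0; 0 0 0 0 0; 0 0 0 0 0; 0 0 0 0 0")

```text
time_s: 28.73
position: [442.3, -383.4, 39.2]
orientation: [0.707, 0.707, -0.0, 0.002]
contact_force: [-0.5, -0.1, 0.2]
gripper_width: 0.006
gripper_force: 0.0
```

>>> jog_arm(increments="0 0 0.005 0 0; 0 0 0.004 0 0; 0 0 0.003 0 0; 0 0 0.002 0 0; 0 0 0.0015 0 0; 0 0 0 0 0; 0 0 0 0 0; 0 0 0 0 0")

```text
time_s: 29.4
position: [442.9, -384.4, 26.7]
orientation: [0.708, 0.707, 0.0, 0.002]
contact_force: [-3.5, 3.9, 23.9]
gripper_width: 0.005
gripper_force: 11.9
```

```bash
python3 - <<'E'
from h import *
s=r.observe();print(s['position'],s['contact_force'])
C=cam('wrist');p,d=r.capture('wrist');P=cloud(C,d)
for lab,a,b in(('button',0,17),('base',19.5,25)):
    rr=np.hypot(P[...,0]-440,P[...,1]+383.5);m=(rr>=a)&(rr<b)&(P[...,2]<28)&(d>0)
    print(lab,m.sum(),np.percentile(P[m][:,2],[10,50,90]).round(1) if m.sum() else '')
m=(np.hypot(P[...,0]-440,P[...,1]+383.5)>30)&(np.hypot(P[...,0]-440,P[...,1]+383.5)<50)&(P[...,2]<10);print('counter',np.median(P[m][:,2]))
E
```

```text
[ 442.87207552 -384.40254333   26.72311368] [-3.53773137  3.93089712 23.89724737]
button 1447 [14.4 15.5 25. ]
base 1670 [10.8 11.6 12.4]
counter -0.2841669999364598
```

>>> jog_arm(increments="0 0 0 0 0; 0 0 0 0 0; 0 0 0 0 0; 0 0 0 0 0; 0 0 0 0 0; 0 0 0 0 0")

```text
time_s: 29.95
position: [442.8, -384.4, 26.7]
orientation: [0.708, 0.707, 0.0, 0.002]
contact_force: [-2.5, 4.1, 24.0]
gripper_width: -0.003
gripper_force: 11.9
```

```bash
python3 - <<'E'
from h import *
C=cam('wrist');p,d=r.capture('wrist');P=cloud(C,d)
h=cv2.cvtColor(p,cv2.COLOR_BGR2HSV)
rr=np.hypot(P[...,0]-440,P[...,1]+383.5);m=(rr<18)&(P[...,2]<40)&(h[...,1]<70)&(h[...,2]>90)
print(m.sum(),np.percentile(P[m],[5,25,50,75,95],axis=0).round(1))
ys,xs=np.where(rr<40);y,x=int(ys.mean()),int(xs.mean())
c=p[max(0,y-75):y+75,max(0,x-100):x+100];print(y,x);cv2.imwrite('pics/c8.png',cv2.resize(c,None,fx=3,fy=3))
E
```

```text
1257 [[ 424.4 -385.4   13.1]
 [ 429.  -378.2   14.6]
 [ 436.  -373.6   15.2]
 [ 445.2 -370.2   15.6]
 [ 453.3 -367.1   16.2]]
302 246
```

View pics/c8.png

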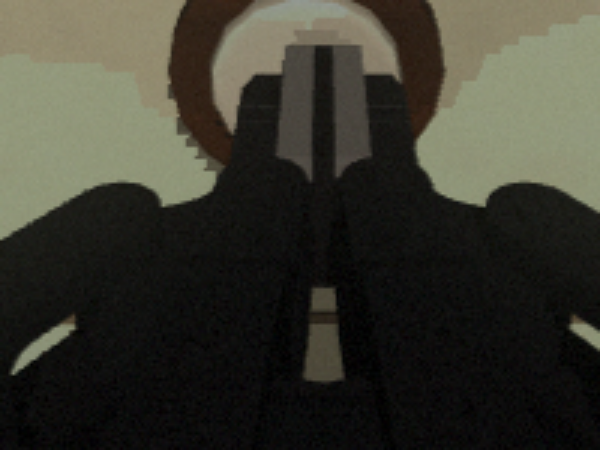

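>>> jog_arm(increments="0 0 0.001 0 0; 0 0 0.001 0 0; 0 0 0 0 0; 0 0 0 0 0; 0 0 0 0 0")

```text
time_s: 30.42
position: [443.0, -384.5, 26.5]
orientation: [0.707, 0.707, 0.0, 0.002]
contact_force: [-6.4, 8.2, 34.6]
gripper_width: -0.0
gripper_force: 17.2
```

```bash
cat > b.py <<'E'
from h import *
s=r.observe();C=cam('wrist');p,d=r.capture('wrist');P=cloud(C,d);h=cv2.cvtColor(p,cv2.COLOR_BGR2HSV)
rr=np.hypot(P[...,0]-440,P[...,1]+383.5);w=(h[...,1]<70)&(h[...,2]>90)&(P[...,1]>-374)
print(s['position'].round(1),s['contact_force'].round(1))
for a,b in((8,11),(11,14),(14,16),(16,18),(20,25)):
    m=(rr>a)&(rr<b)&(P[...,2]<40)&(P[...,1]>-374)&(w|(a>=20));print((a,b),m.sum(),np.median(P[m][:,2]).round(2) if m.sum() else '')
E
python3 b.py
```

```text
[ 443.  -384.5   26.5] [-6.4  8.2 34.6]
(8, 11) 33 15.33
(11, 14) 169 15.32
(14, 16) 191 14.97
(16, 18) 259 14.12
(20, 25) 873 11.64
```

>>> jog_arm(increments="0 0 -0.005 0 0; 0 0 0 0 0; 0 0 0 0 0")

```text
time_s: 30.72
position: [442.7, -384.4, 27.0]
orientation: [0.708, 0.707, 0.0, 0.003]
contact_force: [1.6, -0.7, 9.5]
gripper_width: 0.0
gripper_force: 5.1
```

>>> jog_arm(increments="0 0 -0.002 0 0; 0 0 0 0 0; 0 0 0 0 0")

```text
time_s: 30.97
position: [442.0, -383.9, 27.6]
orientation: [0.707, 0.707, 0.0, 0.002]
contact_force: [2.1, -1.4, 5.2]
gripper_width: 0.001
gripper_force: 2.3
```

>>> jog_arm(increments="0 0 -0.002 0 0; 0 0 0 0 0; 0 0 0 0 0")

```text
time_s: 31.22
position: [440.9, -382.9, 28.8]
orientation: [0.707, 0.707, -0.0, 0.0]
contact_force: [2.4, -1.3, 3.5]
gripper_width: -0.0
gripper_force: 2.0
```

>>> jog_arm(increments="0 0 -0.002 0 0; 0 0 0 0 0; 0 0 0 0 0")

```text
time_s: 31.47
position: [440.3, -382.3, 30.5]
orientation: [0.707, 0.707, -0.0, -0.001]
contact_force: [0.4, -1.6, 2.5]
gripper_width: 0.003
gripper_force: 1.6
```

>>> jog_arm(increments="0 0 -0.006 0 0; 0 0 0 0 0; 0 0 0 0 0")

```text
time_s: 31.72
position: [439.5, -381.2, 36.0]
orientation: [0.707, 0.707, 0.0, -0.002]
contact_force: [-0.3, -0.0, 0.2]
gripper_width: -0.0
gripper_force: 0.0
```

```bash
python3 b.py
```

```text
[ 439.5 -381.2   36. ] [-0.3 -0.   0.2]
(8, 11) 1 22.34
(11, 14) 141 22.79
(14, 16) 182 22.61
(16, 18) 478 19.83
(20, 25) 779 11.59
```

The button surface moved 7.4 mm between pressed and released, and it hit a hard stop. The bell was therefore fully pressed and is up again. I'll retreat and make a last check.

>>> jog_arm(increments="0 0 -0.03 0 0; 0 0 -0.036 0 0; 0 0 -0.036 0 0; 0 0 -0.036 0 0; 0 0 0 0 0; 0 0 0 0 0; 0 0 0 0 0; 0 0 0 0 0")

```text
time_s: 32.43
position: [439.4, -381.1, 172.5]
orientation: [0.707, 0.707, 0.0, -0.002]
contact_force: [-0.4, -0.2, -1.0]
gripper_width: 0.003
gripper_force: 0.0
```

```bash
python3 - <<'E'
from h import *
C=cam('top');q,d=r.capture('top');P=cloud(C,d)
print('tray z',[np.median(P[...,2][(abs(P[...,0]-x)<12)&(abs(P[...,1]+31)<60)]).round(1) for x in (530,590,650)])
h=cv2.cvtColor(q,cv2.COLOR_BGR2HSV);m=cv2.inRange(h,(5,110,45),(25,255,255))>0
print('brass-coloured on tray/counter px',(m&(abs(P[...,1]+31)<110)&(P[...,0]>510)&(P[...,0]<680)).sum())
brass(q,C,10,(568,395),300,60)
s=r.observe();print(s['time_s'],s['contact_force'],s['position'])
q2,_=r.capture('wrist');cv2.imwrite('pics/f.png',np.hstack([cv2.resize(q[80:230,200:400],(400,300)),cv2.resize(q2,(400,300))]))
E
```

```text
tray z [np.float64(110.6), np.float64(110.8), np.float64(110.8)]
brass-coloured on tray/counter px 0
32.4833 [ 0.39198886 -0.15904821 -0.60001528] [ 439.35445026 -381.11905719  172.26864101]
```

View pics/f.png

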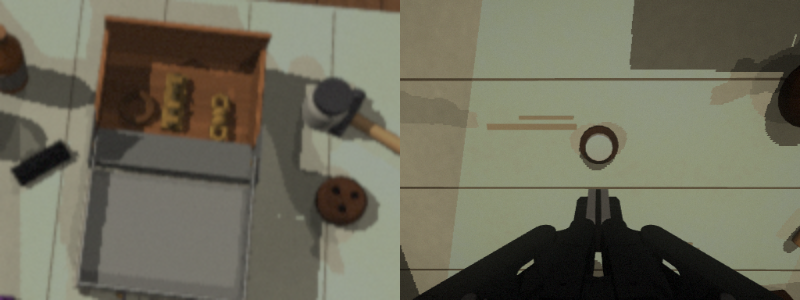

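The ring, bolt and swivel are in the bin, the tray is down and empty, and the bell is up. Handing in.

```bash
python3 -c "
from bench import r
print(r.finish_job())"
```

```text
the job is handed in; nothing more can be done
None
```

The job is handed in (the hand-in returned no verdict): the three fittings present (ring, bolt, swivel) were tipped into the bin, the tray is down flat, and the bell was pressed fully and is up again.

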